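Fetch the lion carving from the back of the display

ROBOT

A 6-joint arm with a two-finger parallel gripper is mounted at the origin on the work surface. World frame = base frame: x ahead of the robot, y to its left, z up, the work surface at z = 0. Lengths are in m, angles in rad, forces in N, time in s.
With the tool pointing down it reaches from about 0.35 to 1 m from the base axis. Payload 7.1 kg.
Tool frame: the origin (TCP) lies at the very end of the fingers, on their centre line; the grasp point (between the pads) lies 19 mm behind it (manip.grip_point_offset is the distance from the TCP to the grasp point, in m); z points along the fingers, y is the line along which they close (so a half turn about z gives the same grasp; the last joint's range is limited). The gripper opens to 85 mm and grips with 20 to 120 N. Pads are 22 mm wide; open, the fingers measure 114 mm over their backs; the gripper's body (76 mm by 85 mm) begins 54 mm behind the grasp point. The pads swing forward as they close: fully open they stand 13 mm farther back than shut.
Start: joints at [-1.171, 0.423, 1.63, -0, 1.089, -0.019], TCP at [0.254, -0.571, 0.192] pointing down, gripper open.
Joint ranges: [-3, 3], [-0.9, 2.11], [0.09, 2.58], [-1.31, 4.45], [0.11, 2.69], [-2.54, 2.54]. Speed limits (rad/s): [2.39, 2.39, 3.01, 3.14, 3.14, 3.14].

INTERFACE

Orientations are given as a unit quaternion [x, y, z, w].
In Python, from workcell import manip gives the robot as it stands.
- The arm moves only by the tool arm_command, never from a script. Its argument "commands" is a list that holds one entry, the list of rows, each a list of 7 numbers: the opening, from 0 (shut) to 1 (fully open), then the shift along the tool's x, y, z in cm, then the turn, a rotation vector about the tool's x, y, z in degrees. In form: [[[jaw, x, y, z, rx, ry, rz], ...]]. A call has 1 to 20 rows; each row is the pose to reach, as a shift and turn from the pose commanded when the call began, along the tool's axes at that moment; what a row does not reach only later rows make up. A row lasts 1/8 s, in which the tool goes at most 62.5 mm and 10.7 degrees, less where a joint would pass 70% of its speed; a pose out of reach is approached as far as the arm can. A call with a gripper value outside its range is refused whole. The fingers move at their own pace and stop on an object; "force" is the grip in N (left out, the last holds). Time passes only in rows, so rows that repeat a pose let the fingers close. It gives the time, the measured TCP pose, the force, the opening and the grip force at its end, in the units of the state.
- manip.observe(): the state, without advancing time (a new reading comes with each control period).
- manip.camera(name): name is "scene" or "side" or "wrist"; returns a dict with "pixels" (384x512x3 uint8, red, green, blue), "fov_y" (degrees; the focal length in pixels is half the picture's height over the tangent of half this angle, whatever the lens; pixels are square), "cx", "cy" (the principal point, pixels), "T" (4x4, takes a point from camera to world coordinates); the wrist camera has in their place "tool_from_camera" (4x4, takes a point from camera to tool coordinates, whose origin is the TCP and whose axes are the flange's). Camera axes: x right, y up, looking along -z (the intrinsics and any distortion apply to the point x, -y, -z); pixel columns grow to the right and rows downward; lengths in m; the calibration is good to about 2 mm. The wrist camera is an equidistant fisheye: a pixel r from the principal point sees the ray r / f radians off the axis. A picture is of the moment at which its call begins: read the wrist's pose just before it. There is no depth.
- manip.close_job(): hands the job in; it is judged then, once.
The state is a dict: "t": time; "joints": joint angles; "joint_vel": joint speeds; "joint_torque": joint torques, N m; "ee_pos": TCP position; "tool_rot": TCP orientation; "ft_force": force on the tool from outside, world axes, zero at the start; "moment": the same for the moment, N m; "finger_gap": finger opening in m; "grip_force": force on a finger pad.
Only numpy, scipy, OpenCV 4.12 (cv2) and the standard library are available. Lean on these libraries where they do the work, as an engineer would, in place of code of your own. Each camera call takes 0.05 s, during which the arm holds its last target. There are 200 camera calls.

TASK

The carved lion is wanted on the round dark stand, but a blue box, a little cabinet and a green jar stand close around it in the display tray. First move all three of those onto the red mat, then set the lion upright in the middle of the stand, and finally put the box, the cabinet and the jar back upright, each where it stood at the start. Do not knock any piece over, and leave the chisel, the offcut blocks and the steel pot alone.

Things in the scene. Friction and masses are not known exactly. Their poses are not given: they have to be found in the camera images.
- lion_mid (a point): Loose golden-brown carving of a seated lion on a round foot, 66 mm high, about 150 g. Foot 48 mm across and 12 mm high; above it a round body 37 mm across from 18 to 40 mm height, grasped there from any side; head (28 mm across) on top, facing the lion's -x. This point is on its upright axis, 33 mm above its underside; z up.
- box_mid (a point): Loose blue presentation box with a gold band, a gold square on top and a brass clasp on its -x face; 50 x 50 mm, 66 mm high, about 180 g. This point is its centre, 33 mm above its underside; x and y square to its sides, z up.
- cabinet_mid (a point): Loose brown miniature cabinet on four short feet, with two pale doors on its -x face; body 46 x 46 mm between 8 and 64 mm height, top slab 48 x 48 mm from 64 to 68 mm height, about 180 g. This point is on its upright axis 34 mm above its underside; x and y square to its sides, z up.
- jar_mid (a point): Loose round pale-green ceramic jar with a white band and a white lid with a small knob; 46 mm across from 5 to 52 mm height, 68 mm high over the knob, about 200 g. This point is on its upright axis 34 mm above its underside; z up.
- tray: Fixed pale wooden tray, 170 (x) by 240 mm (y), floor 8 mm thick, rail 8 mm thick with its top 40 mm above the bench at the back (+x) and both sides. Origin: centre of underside. The lion starts near (40, 0) mm; box, cabinet, jar, in any order, near (14, +-62) (grasp along tray x) and (-36, 0) (grasp along tray y), each on a slate-grey 56 mm inlaid square, turned up to 0.1 rad to the tray.
- mat: Fixed flat red felt mat, 270 mm (x) by 140 mm (y), 4 mm thick, lying left or right of the tray: the side area. Origin at the centre of its underside.
- stand_top (a point): Centre of the flat top of the fixed round dark-wood stand (top 110 mm across, foot 124 mm across), 25 mm above the bench, on the other side of the tray from the mat.
- chisel: Bystander: loose wood-handled chisel, 230 mm long, lying along its x beyond the tray. Origin at the middle, at bench height. Leave alone.
- offcut: Bystander: glued pair of pale wooden offcut blocks, 65 x 110 mm, 80 mm high, beyond the tray. Origin at the centre of its underside. Leave alone.
- gluepot: Bystander: loose steel pot, 70 mm across, 75 mm high, beyond the tray. Origin at the centre of its underside. Leave alone.
There are look-alikes about, which are no part of the job. What is meant by the part that bears jar_mid is not pink, and is the smaller of those in its own colour. What is shaped like the part that bears lion_mid but pink is not meant.

How it is judged:
On the way, in this order (a step that is already met when the one before it is completed fails the run):
1. box, cabinet and jar all stand released on the red mat, the lion still in its place in the tray (x of box_mid in the frame of mat between -0.12 and 0.12 m and y of box_mid in the frame of mat between -0.055 and 0.055 m and z of box_mid in the frame of mat below 0.045 m and angle between each of box_mid, cabinet_mid, jar_mid's own z axis and vertical below 0.12 rad and contact force between each of box, cabinet, jar and the fingers below 0.3 N and linear speed of each of box, cabinet, jar below 0.03 m/s and x of cabinet_mid in the frame of mat between -0.12 and 0.12 m and y of cabinet_mid in the frame of mat between -0.055 and 0.055 m and z of each of cabinet_mid, jar_mid in the frame of mat below 0.046 m and x of jar_mid in the frame of mat between -0.12 and 0.12 m and y of jar_mid in the frame of mat between -0.055 and 0.055 m and distance of lion_mid from where it was at the start of the episode below 0.03 m), for 0.2 s.
2. the lion stands released on the middle of the stand, the other three still on the mat (x of box_mid in the frame of mat between -0.12 and 0.12 m and y of box_mid in the frame of mat between -0.055 and 0.055 m and z of box_mid in the frame of mat below 0.045 m and angle between each of box_mid, cabinet_mid, jar_mid, lion_mid's own z axis and vertical below 0.12 rad and contact force between each of box, cabinet, jar, lion and the fingers below 0.3 N and linear speed of each of box, cabinet, jar, lion below 0.03 m/s and x of cabinet_mid in the frame of mat between -0.12 and 0.12 m and y of cabinet_mid in the frame of mat between -0.055 and 0.055 m and z of each of cabinet_mid, jar_mid in the frame of mat below 0.046 m and x of jar_mid in the frame of mat between -0.12 and 0.12 m and y of jar_mid in the frame of mat between -0.055 and 0.055 m and horizontal distance between lion_mid and stand_top below 0.015 m and distance between lion_mid and stand_top below 0.042 m), for 0.2 s.
At the end, for the whole second after the job is handed in: The lion stands upright (within 0.12 rad) on the stand, within 15 mm of its centre; the box, the cabinet and the jar each stand upright in the tray within 15 mm of where they stood at the start (facing is free); all four are released and at rest (horizontal distance between lion_mid and stand_top below 0.015 m and distance between lion_mid and stand_top below 0.042 m and angle between each of lion_mid, box_mid, cabinet_mid, jar_mid's own z axis and vertical below 0.12 rad and contact force between each of lion, box, cabinet, jar and the fingers below 0.3 N and linear speed of each of lion, box, cabinet, jar below 0.03 m/s and distance of each of box_mid, cabinet_mid, jar_mid from where it was at the start of the episode below 0.015 m); the robot touches nothing.
It fails at once if a piece is knocked over (angle between any of box_mid, cabinet_mid, jar_mid, lion_mid's own z axis and vertical above 0.7 rad).
It fails at once if the chisel, the offcut blocks or the steel pot is disturbed (moved more than 20 mm) (distance of any of chisel, offcut, gluepot from where it was at the start of the episode above 0.02 m).
It also fails if it takes over 131 s, if anything falls off the work surface, if the arm or the gripper's body presses on something with over 40 N, if the wrist force passes 120 N, or if a joint passes its speed limit or range.

## Working session

There is one attempt and no reset: what is moved stays moved. The work goes in short steps, Python scripts to look and compute and a tool call to move; the robot and the scene stay as the last step left them, time stands still between calls to the robot, and variables do not carry over. Pictures are saved under pics/ and viewed, at most 14 in all, crops included, and the job is handed in when it is done.

Besides the shell and the picture viewer there is one more tool, called after "Emit:" as name(argument=value, ...) on one line, values as JSON. arm_command: Moves the arm, as the interface text tells. Its arguments: {"type":"object","properties":{"commands":{"type":"array","items":{"type":"array","items":{"type":"array","items":{"type":"number"}}}},"force":{"type":"number"}},"required":["commands"]}

```bash
mkdir -p pics; cat > h.py <<'E'
import numpy as np, cv2
from workcell import manip
from scipy.spatial.transform import Rotation as R
def save(n,f):
    c=manip.camera(n); cv2.imwrite(f,c["pixels"][:,:,::-1]); np.save(f+'.npy',{k:v for k,v in c.items()},allow_pickle=True); return c
def load(f): return np.load(f+'.npy',allow_pickle=True).item()
def foc(c): return c["pixels"].shape[0]/2/np.tan(np.radians(c["fov_y"])/2)
def ray(c,u,v,z):
    f=foc(c); T=np.array(c["T"]); d=T[:3,:3]@np.array([(u-c["cx"])/f,-(v-c["cy"])/f,-1]); o=T[:3,3]
    return o+d*(z-o[2])/d[2]
def proj(c,p):
    f=foc(c); T=np.array(c["T"]); q=T[:3,:3].T@(np.array(p)-T[:3,3]); return c["cx"]+f*q[0]/-q[2], c["cy"]-f*q[1]/-q[2]
E
python3 - <<'E'
from h import *
for n in("scene","side"):
    c=save(n,f"pics/{n}0.png"); print({k:v for k,v in c.items() if k!="pixels"})
s=manip.observe();print(s)
c=save("wrist","pics/wrist0.png");print({k:v for k,v in c.items() if k!="pixels"})
E
```

```text
{'fov_y': 57.168039293157925, 'cx': 257.002596837641, 'cy': 189.37105342094978, 'T': array([[ 0.24259107, -0.82206132,  0.51513568,  1.02823238],
       [ 0.97008641,  0.21051087, -0.12090301, -0.10694319],
       [-0.00905197,  0.52905611,  0.84853857,  0.7759876 ],
       [ 0.        ,  0.        ,  0.        ,  1.        ]])}
{'fov_y': 45.76022952831188, 'cx': 250.13455127784215, 'cy': 190.892605842876, 'T': array([[-0.94900925,  0.23877806, -0.20583117,  0.40562585],
       [-0.31470622, -0.67930144,  0.66295516,  0.68110689],
       [ 0.01847774,  0.69392693,  0.7198083 ,  0.80338366],
       [ 0.        ,  0.        ,  0.        ,  1.        ]])}
{'t': 0.1, 'joints': array([-1.17100752e+00,  4.23768597e-01,  1.63062333e+00, -1.65779420e-05,
        1.08859869e+00, -1.90262419e-02]), 'joint_vel': array([ 0.00033622, -0.00302692, -0.0007705 ,  0.00136426, -0.00162487,
        0.00113608]), 'joint_torque': array([-2.32897319e-04, -5.58426797e+01, -2.82443368e+01,  6.41905967e-05,
        3.03416229e-03,  4.86102806e-05]), 'ee_pos': array([ 0.25396162, -0.57046875,  0.19131702]), 'tool_rot': array([ 9.78153212e-01,  2.07884117e-01, -1.39479378e-04, -6.84964685e-04]), 'ft_force': array([ 0.03928392, -0.54466653, -0.25826112]), 'moment': array([ 0.06958581, -0.01622671, -0.00189878]), 'grip_force': 0.0, 'finger_gap': 0.08530503100103258}
{'fov_y': 65.70646984690485, 'cx': 255.5620595204408, 'cy': 190.9074545596941, 'tool_from_camera': array([[ 2.66319194e-04,  9.51942974e-01,  3.06275210e-01,
         7.94788586e-02],
       [ 9.99999951e-01, -3.03180719e-04,  7.27828216e-05,
        -1.34768908e-04],
       [ 1.62141834e-04,  3.06275175e-01, -9.51943008e-01,
        -1.82801417e-01],
       [ 0.00000000e+00,  0.00000000e+00,  0.00000000e+00,
         1.00000000e+00]])}
```

View pics/scene0.png

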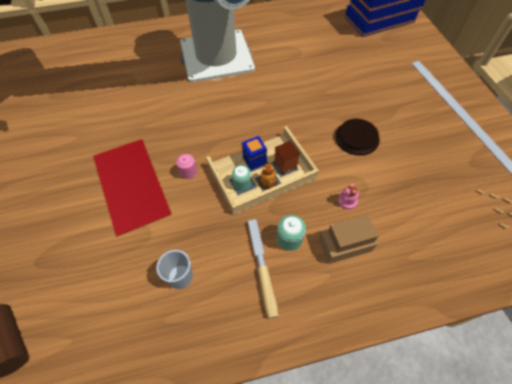

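View pics/side0.png

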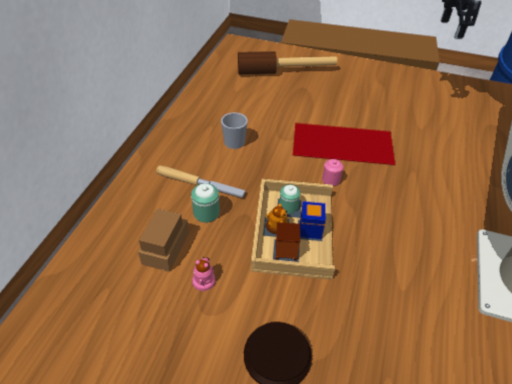

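```bash
python3 - <<'E'
from h import *
a=cv2.imread("pics/scene0.png")[100:260,180:400]; b=cv2.imread("pics/side0.png")[170:290,235:355]
cv2.imwrite("pics/c1.png",cv2.resize(a,None,fx=3.6,fy=3.6,interpolation=2)); cv2.imwrite("pics/c2.png",cv2.resize(b,None,fx=5,fy=5,interpolation=2))
S=load("pics/scene0.png");D=load("pics/side0.png")
for n,c in(("scene",S),("side",D)):
    im=cv2.cvtColor(c["pixels"],cv2.COLOR_RGB2HSV)
    for nm,lo,hi,z in(("red",(172,180,90),(180,255,255),.004),("dark",(0,0,0),(179,255,70),.025),("green",(70,60,60),(92,255,255),.04)):
        m=cv2.inRange(im,lo,hi)
        cs,_=cv2.findContours(m,cv2.RETR_EXTERNAL,2)
        for q in cs:
            if cv2.contourArea(q)>100:
                r=cv2.minAreaRect(q); M=cv2.moments(q); u,v=M["m10"]/M["m00"],M["m01"]/M["m00"]
                print(n,nm,int(M["m00"]),(round(u,1),round(v,1)),ray(c,u,v,z).round(4))
                if nm=="red": print([ray(c,*p,.004)[:2].round(3) for p in cv2.approxPolyDP(q,6,True)[:,0]])
E
```

```text
scene red 4035 (130.4, 186.9) [ 0.4703 -0.3145  0.004 ]
[array([ 0.321, -0.279]), array([ 0.347, -0.404]), array([ 0.596, -0.353]), array([ 0.572, -0.228])]
scene dark 715 (13.1, 346.3) [ 0.8074 -0.5559  0.025 ]
scene dark 1162 (357.0, 136.8) [0.4749 0.3088 0.025 ]
scene dark 214 (354.1, 21.3) [-0.0261  0.5059  0.025 ]
scene dark 263 (361.9, 8.2) [-0.0942  0.5648  0.025 ]
scene green 327 (289.3, 238.1) [0.7257 0.0373 0.04  ]
scene green 214 (241.5, 182.1) [ 0.5512 -0.0343  0.04  ]
side red 2890 (343.3, 143.6) [ 0.4507 -0.3096  0.004 ]
[array([ 0.593, -0.346]), array([ 0.567, -0.223]), array([ 0.311, -0.276]), array([ 0.341, -0.402])]
side dark 3358 (277.4, 354.2) [0.4565 0.3288 0.025 ]
side dark 104 (172.7, 236.0) [0.7435 0.1481 0.025 ]
side dark 107 (509.4, 178.6) [ 0.0354 -0.2891  0.025 ]
side dark 335 (257.1, 69.0) [ 0.7782 -0.5586  0.025 ]
side dark 165 (256.3, 27.5) [ 0.8666 -0.8265  0.025 ]
side dark 673 (461.8, 12.5) [ 0.1537 -1.2257  0.025 ]
side green 321 (206.0, 212.1) [0.696  0.0729 0.04  ]
side green 231 (289.7, 202.5) [ 0.5273 -0.0171  0.04  ]
side green 164 (205.0, 197.7) [0.7148 0.0328 0.04  ]
```

View pics/c1.png

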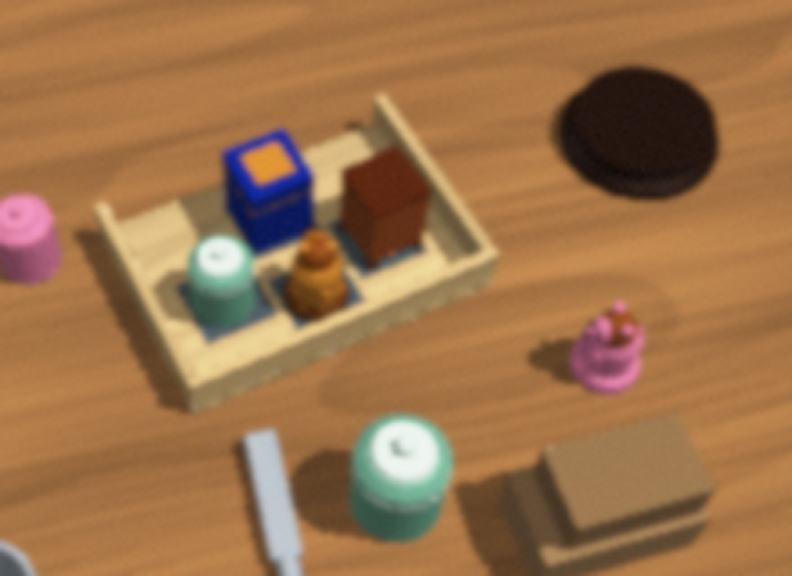

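View pics/c2.png

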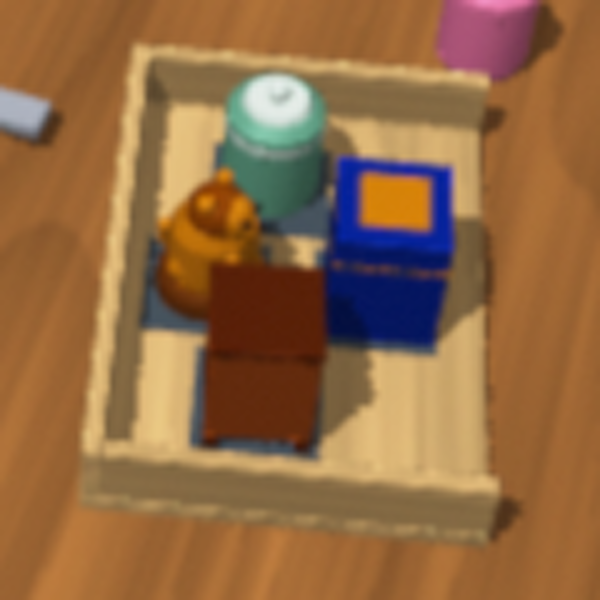

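```bash
python3 - <<'E'
from h import *
S=load("pics/scene0.png");D=load("pics/side0.png")
A=lambda p:(180+(p[0]-1.3)/3.6,100+(p[1]-1.3)/3.6); B=lambda p:(235+(p[0]-2)/5,170+(p[1]-2)/5)
for n,a,b,z in[("box",(268,163),(396,203),.074),("jar",(218,257),(281,97),.076),("cab",(386,186),(267,310),.076),("lion",(319,242),(225,182),.074),
 ("tFL",(103,208),(488,78),.04),("tFR",(383,97),(498,485),.04),("tBR",(497,250),(85,490),.04),("tBL",(190,392),(140,47),.04)]:
    print(n,ray(S,*A(a),z)[:2].round(4),ray(D,*B(b),z)[:2].round(4))
s=manip.observe(); Rm=R.from_quat(s["tool_rot"]).as_matrix(); print(Rm.round(3))
E
```

```text
box [0.4707 0.0183] [0.4671 0.0186]
jar [ 0.5424 -0.0339] [ 0.5297 -0.0246]
cab [0.5127 0.0926] [0.5039 0.0954]
lion [0.546  0.0354] [0.5398 0.0313]
tFL [ 0.4544 -0.1016] [ 0.4462 -0.1043]
tFR [0.4028 0.1254] [0.3971 0.1231]
tBR [0.5607 0.1625] [0.5539 0.1798]
tBL [ 0.6191 -0.0719] [ 0.6082 -0.0694]
[[ 0.914  0.407 -0.   ]
 [ 0.407 -0.914  0.001]
 [ 0.    -0.001 -1.   ]]
```

Emit:
arm_command(commands=[[[1,10,-10,-6,0,0,0],[1,20,-20,-10,0,0,5],[1,46,-45.2,-10,0,0,12.5],[1,46,-45.2,-10,0,0,12.5],[1,46,-45.2,-10,0,0,12.5],[1,46,-45.2,-10,0,0,12.5],[1,46,-45.2,-10,0,0,12.5],[1,46,-45.2,-10,0,0,12.5],[1,46,-45.2,-10,0,0,12.5],[1,46,-45.2,-10,0,0,12.5],[1,46,-45.2,-10,0,0,12.5],[1,46,-45.2,-10,0,0,12.5],[1,46,-45.2,-10,0,0,12.5],[1,46,-45.2,-10,0,0,12.5],[1,46,-45.2,-10,0,0,12.5],[1,46,-45.2,-10,0,0,12.5]]])

```text
t: 2.15
ee_pos: [0.4905, 0.0285, 0.2921]
tool_rot: [0.995, 0.1, 0.0, 0.0]
ft_force: [0.1, 1.1, 0.2]
finger_gap: 0.0852
grip_force: 0.0
```

```bash
cat >> h.py <<'E'
def wrist(f):
    s=manip.observe(); c=save("wrist",f); T=np.eye(4); T[:3,:3]=R.from_quat(s["tool_rot"]).as_matrix(); T[:3,3]=s["ee_pos"]
    c["Tw"]=T@c["tool_from_camera"]; np.save(f+'.npy',c,allow_pickle=True); return c
def wray(c,u,v,z):
    f=foc(c); x,y=u-c["cx"],v-c["cy"]; r=np.hypot(x,y); th=r/f
    d=np.array([x/max(r,1e-9)*np.sin(th),-y/max(r,1e-9)*np.sin(th),-np.cos(th)]); d=c["Tw"][:3,:3]@d; o=c["Tw"][:3,3]
    return o+d*(z-o[2])/d[2]
def wproj(c,p):
    q=c["Tw"][:3,:3].T@(np.array(p)-c["Tw"][:3,3]); th=np.arctan2(np.hypot(q[0],q[1]),-q[2]); k=foc(c)*th/np.hypot(q[0],q[1])
    return c["cx"]+k*q[0],c["cy"]-k*q[1]
E
python3 - <<'E'
from h import *
c=wrist("pics/w1.png"); s=manip.observe(); print(s["t"],s["ee_pos"],R.from_quat(s["tool_rot"]).as_matrix().round(4))
cv2.imwrite("pics/w1b.png",cv2.resize(cv2.imread("pics/w1.png"),None,fx=1.5625,fy=1.5625,interpolation=2))
E
```

```text
2.2 [0.49055287 0.02858167 0.2920643 ] [[ 9.801e-01  1.985e-01  1.000e-04]
 [ 1.985e-01 -9.801e-01 -0.000e+00]
 [ 1.000e-04  0.000e+00 -1.000e+00]]
```

View pics/w1b.png

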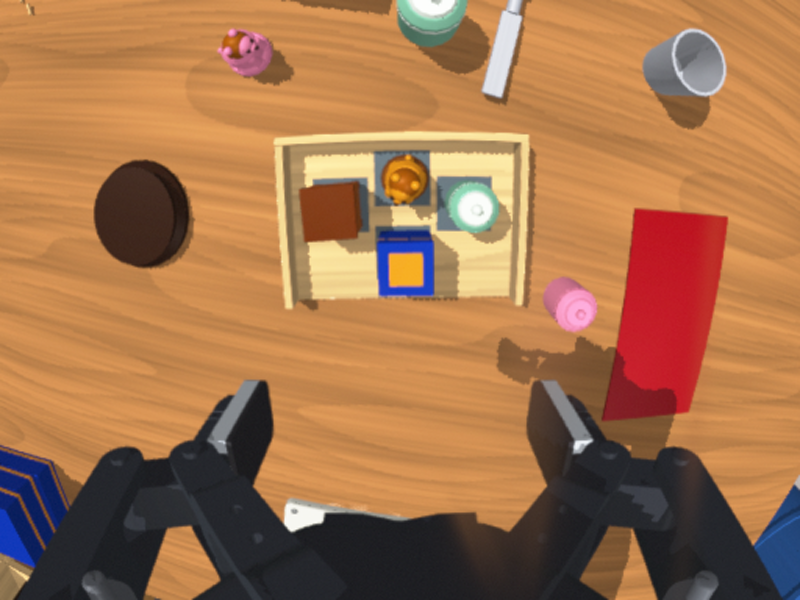

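```bash
cat > meas.py <<'E'
from h import *
def poly(c,m,z,x0=None):
    cs,_=cv2.findContours(m,cv2.RETR_EXTERNAL,cv2.CHAIN_APPROX_NONE)
    q=max(cs,key=cv2.contourArea); P=np.array([wray(c,*p,z)[:2] for p in q[:,0]],np.float32)*1000
    return P,cv2.contourArea(q)
def win(c,m,u0,v0,u1,v1):
    o=np.zeros_like(m); s=[int(k/1.5625) for k in(u0,v0,u1,v1)]; o[s[1]:s[3],s[0]:s[2]]=m[s[1]:s[3],s[0]:s[2]]; return o
E
python3 - <<'E'
from meas import *
c=load("pics/w1.png"); H=cv2.cvtColor(c["pixels"],cv2.COLOR_RGB2HSV)
def go(n,lo,hi,w,z,fit):
    P,a=poly(c,win(c,cv2.inRange(H,lo,hi),*w),z); print(n,a,fit(P))
    return P
r=lambda P:cv2.minAreaRect(P); ci=lambda P:(cv2.minEnclosingCircle(P),cv2.fitEllipse(P))
go("gold",(8,150,150),(22,255,255),(370,235,440,300),.074,r)
go("boxtop",(110,150,120),(125,255,255),(370,225,440,305),.074,r)
go("cab",(0,120,60),(9,255,150),(295,170,365,245),.076,r)
go("lid",(0,0,205),(179,60,255),(440,175,505,240),.0655,ci)
go("jar",(40,30,60),(95,255,255),(440,175,505,240),.06,ci)
go("lion",(8,170,40),(20,255,255),(380,140,432,209),.045,ci)
go("mat",(172,150,60),(180,255,255),(590,190,740,430),.004,r)
go("stand",(0,0,0),(179,255,75),(80,150,192,275),.025,ci)
for p in[(275,140),(528,135),(525,304),(290,307)]: print("tray",wray(c,p[0]/1.5625,p[1]/1.5625,.04).round(4))
E
```

```text
gold 376.0 ((469.0970458984375, 19.55889320373535), (27.30841827392578, 28.020843505859375), 11.494391441345215)
boxtop 1142.5 ((471.0045471191406, 19.818294525146484), (48.82916259765625, 47.833370208740234), 11.524125099182129)
cab 0.0 ((504.0478820800781, 65.47705841064453), (2.74800443649292, 0.0001325756311416626), 10.506186485290527)
lid 388.5 (((535.024658203125, -30.639896392822266), 16.432241439819336), ((535.2149047851562, -30.593822479248047), (31.294937133789062, 31.64312744140625), 76.89171600341797))
jar 898.0 (((536.150390625, -27.56635856628418), 26.100685119628906), ((536.302734375, -27.661245346069336), (45.4273681640625, 51.39336395263672), 155.48394775390625))
lion 639.0 (((545.8929443359375, 37.25811004638672), 23.40719985961914), ((546.4610595703125, 35.78913497924805), (39.47160720825195, 43.38068771362305), 88.41571807861328))
mat 6059.0 ((455.7425842285156, -311.2778625488281), (266.47320556640625, 133.5326690673828), 11.87244987487793)
stand 3091.5 (((464.192626953125, 311.6669006347656), 62.73602294921875), ((464.0668640136719, 310.96240234375), (114.68962860107422, 123.73784637451172), 18.991291046142578))
tray [0.5611 0.1623 0.04  ]
tray [ 0.6133 -0.0698  0.04  ]
tray [ 0.4505 -0.1091  0.04  ]
tray [0.4003 0.123  0.04  ]
```

```bash
python3 - <<'E'
from meas import *
c=load("pics/w1.png"); H=cv2.cvtColor(c["pixels"],cv2.COLOR_RGB2HSV)
print(H[int(212/1.5625),int(330/1.5625)],H[150//1,int(206)])
m=cv2.inRange(H,(0,150,50),(12,255,170)); P,a=poly(c,win(c,m,290,165,368,250),.076); print(a,cv2.minAreaRect(P))
print(np.array([wray(c,u/1.5625,v/1.5625,.076)[:2] for u,v in[(301,187),(359,182),(361,239),(305,242)]]).round(4))
# lion: scene/wrist head
print("joints",manip.observe()["joints"].round(3))
E
```

```text
[ 10 205 132] [ 11 213 128]
1218.0 ((507.45135498046875, 93.85298919677734), (48.450950622558594, 51.17924118041992), 15.159749984741211)
[[0.5247 0.1225]
 [0.5379 0.0735]
 [0.4892 0.0627]
 [0.4772 0.1112]]
joints [ 0.034  0.111  1.811 -0.     1.219  1.405]
```

```bash
cat >> h.py <<'E'
def plan(x,y,z,yaw):
    s=manip.observe(); Rm=R.from_quat(s["tool_rot"]).as_matrix(); yw=np.degrees(np.arctan2(Rm[1,0],Rm[0,0]))
    d=Rm.T@(np.array([x,y,z])-s["ee_pos"])*100; print("t",s["t"].__round__(2),"ee",s["ee_pos"].round(4),"yaw",yw.round(2),"-> shift cm",d.round(2),"rz",round(yw-yaw,2))
E
python3 -c "
from h import *
plan(.507,.0925,.024,104.8)"
```

```text
t 2.2 ee [0.4906 0.0286 0.2921] yaw 11.45 -> shift cm [ 2.88 -5.94 26.81] rz -93.35
```

Emit:
arm_command(commands=[[[0.85,2.9,-5.9,8,0,0,-93.3],[0.85,2.9,-5.9,12,0,0,-93.3],[0.85,2.9,-5.9,16,0,0,-93.3],[0.85,2.9,-5.9,16,0,0,-93.3],[0.85,2.9,-5.9,16,0,0,-93.3],[0.85,2.9,-5.9,16,0,0,-93.3],[0.85,2.9,-5.9,16,0,0,-93.3],[0.85,2.9,-5.9,16,0,0,-93.3],[0.85,2.9,-5.9,16,0,0,-93.3],[0.85,2.9,-5.9,16,0,0,-93.3],[0.85,2.9,-5.9,16,0,0,-93.3],[0.85,2.9,-5.9,16,0,0,-93.3]]], force=40)

```text
t: 3.7
ee_pos: [0.5073, 0.0926, 0.132]
tool_rot: [0.611, 0.792, 0.0, 0.0]
ft_force: [-0.3, 0.1, -0.7]
finger_gap: 0.0728
grip_force: 0.0
```

```bash
python3 - <<'E'
from h import *
plan(.507,.0925,.024,104.8)
wrist("pics/w2.png"); cv2.imwrite("pics/w2b.png",cv2.resize(cv2.imread("pics/w2.png"),None,fx=1.5625,fy=1.5625,interpolation=2))
E
```

```text
t 3.7 ee [0.5073 0.0926 0.132 ] yaw 104.71 -> shift cm [-0.   -0.03 10.8 ] rz -0.09
```

View pics/w2b.png

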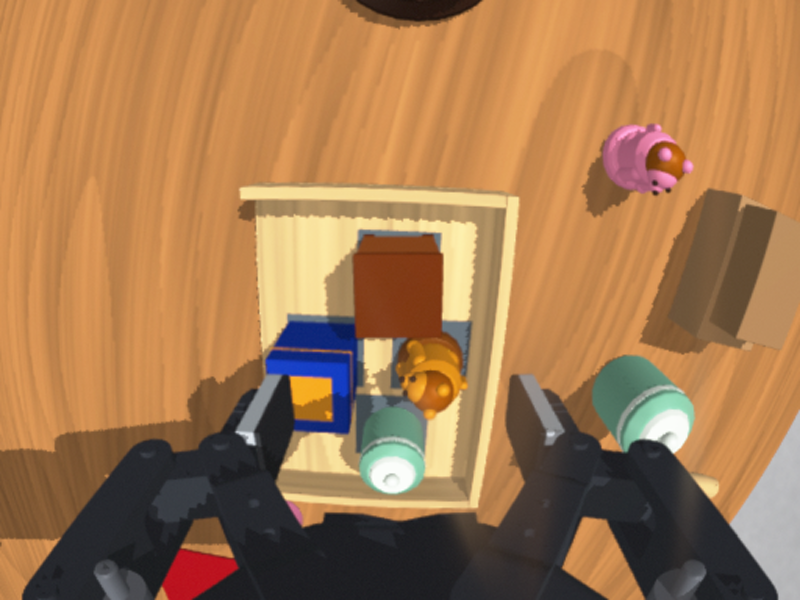

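Emit:
arm_command(commands=[[[0.85,0,0,4,0,0,0],[0.85,0,0,7,0,0,0],[0.85,0,0,9.5,0,0,0],[0.85,0,0,10.8,0,0,0],[0.85,0,0,10.8,0,0,0],[0.3,0,0,10.8,0,0,0],[0.3,0,0,10.8,0,0,0],[0.3,0,0,10.8,0,0,0],[0.3,0,0,10.8,0,0,0],[0.3,0,0,10.8,0,0,0],[0.3,0,0,10.8,0,0,0]]], force=40)

```text
t: 5.12
ee_pos: [0.508, 0.0927, 0.0252]
tool_rot: [0.61, 0.792, 0.001, 0.001]
ft_force: [-1.9, -0.0, 7.2]
finger_gap: 0.0467
grip_force: 40.6
```

```bash
python3 - <<'E'
from meas import *
c=load("pics/w2.png"); print(wray(c,398/1.5625,294/1.5625,.076))
# mat spots
a=np.radians(11.9); C=np.array([.4557,-.3125])
for d in(-.085,0,.085): print(d,C+d*np.array([np.cos(a),np.sin(a)]))
p=C+.085*np.array([np.cos(a),np.sin(a)]); plan(p[0],p[1],.024,101.9)
E
```

```text
[0.50649631 0.09691962 0.076     ]
-0.085 [ 0.37252674 -0.33002736]
0 [ 0.4557 -0.3125]
0.085 [ 0.53887326 -0.29497264]
t 5.12 ee [0.508  0.0927 0.0252] yaw 104.8 -> shift cm [-38.27  -6.91   0.12] rz 2.9
```

Emit:
arm_command(commands=[[[0.3,0,0,-1,0,0,0],[0.3,0,0,-3,0,0,0],[0.3,0,0,-6,0,0,0],[0.3,0,0,-9,0,0,0],[0.3,-1,0,-11,0,0,0],[0.3,-5,-1,-11,0,0,1],[0.3,-10,-2,-11,0,0,2],[0.3,-15,-3,-11,0,0,2.9],[0.3,-20,-4,-11,0,0,2.9],[0.3,-25,-5,-11,0,0,2.9],[0.3,-30,-6,-11,0,0,2.9],[0.3,-34,-6.5,-11,0,0,2.9],[0.3,-37,-6.9,-11,0,0,2.9],[0.3,-38.3,-6.9,-11,0,0,2.9],[0.3,-38.3,-6.9,-11,0,0,2.9]]])

```text
t: 7.0
ee_pos: [0.5383, -0.2954, 0.1341]
tool_rot: [0.63, 0.776, 0.0, -0.0]
ft_force: [-0.6, 0.3, -2.0]
finger_gap: 0.0466
grip_force: 41.8
```

```bash
python3 - <<'E'
from h import *
plan(.5389,-.295,.0215,101.9); print(manip.observe()["grip_force"])
wrist("pics/w3.png"); cv2.imwrite("pics/w3b.png",cv2.resize(cv2.imread("pics/w3.png"),None,fx=1.5625,fy=1.5625,interpolation=2))
E
```

```text
t 7.0 ee [ 0.5383 -0.2954  0.1341] yaw 101.84 -> shift cm [ 0.03  0.06 11.26] rz -0.06
41.80396824289346
```

View pics/w3b.png

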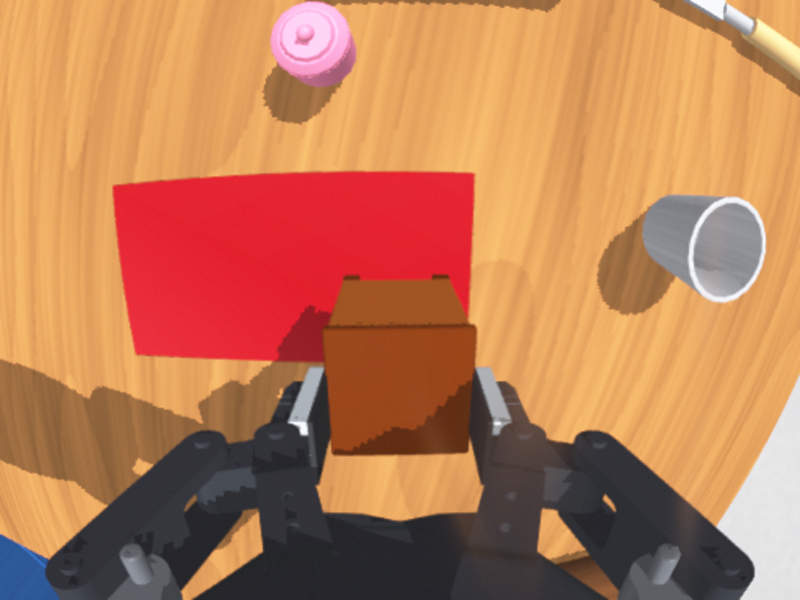

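```bash
python3 - <<'E'
from h import *
c=load("pics/w3.png")
q=[wray(c,u/1.5625,v/1.5625,.004)[:2] for u,v in[(114,186),(474,174),(137,354)]]
print(np.round(q,4), ((q[1]+q[2])/2).round(4), np.degrees(np.arctan2(*(q[1]-q[0])[::-1])))
E
```

```text
[[ 0.3123 -0.2732]
 [ 0.5748 -0.2204]
 [ 0.3395 -0.4093]] [ 0.4571 -0.3149] 11.382944298634195
```

Emit:
arm_command(commands=[[[0.3,0,0,4,0,0,0],[0.3,0,0,8,0,0,0],[0.3,0,0,10,0,0,0],[0.3,0,0,10.8,0,0,0],[0.3,0,0,11.2,0,0,0],[0.3,0,0,11.2,0,0,0],[0.65,0,0,11.2,0,0,0],[0.85,0,0,11.2,0,0,0],[0.85,0,0,11.2,0,0,0],[0.85,0,0,11.2,0,0,0],[0.85,0,0,8,0,0,0],[0.85,0,0,4,0,0,0],[0.85,0,0,0,0,0,0],[0.85,0,0,0,0,0,0]]])

```text
t: 8.8
ee_pos: [0.5406, -0.2966, 0.1376]
tool_rot: [0.63, 0.777, 0.001, 0.003]
ft_force: [-0.8, 0.0, -0.0]
finger_gap: 0.0722
grip_force: 0.0
```

```bash
python3 - <<'E'
from h import *
plan(.535,-.0306,.024,101.5)
E
```

```text
t 8.8 ee [ 0.5406 -0.2966  0.1376] yaw 101.89 -> shift cm [26.19  4.88 11.27] rz 0.39
```

Emit:
arm_command(commands=[[[0.85,5,1,0,0,0,0],[0.85,10,2,0,0,0,0],[0.85,15,3,0,0,0,0],[0.85,20,4,0,0,0,0],[0.85,24,5,0,0,0,0],[0.85,26,5.1,0,0,0,0],[0.85,26,5.1,0,0,0,0],[0.85,26,5.1,4,0,0,0],[0.85,26,5.1,7,0,0,0],[0.85,26,5.1,9.5,0,0,0],[0.85,26,5.1,11,0,0,0],[0.85,26,5.1,11,0,0,0],[0.3,26,5.1,11,0,0,0],[0.3,26,5.1,11,0,0,0],[0.3,26,5.1,11,0,0,0],[0.3,26,5.1,11,0,0,0],[0.3,26,5.1,11,0,0,0],[0.3,26,5.1,11,0,0,0]]], force=40)

```text
t: 11.05
ee_pos: [0.5344, -0.0306, 0.0257]
tool_rot: [0.63, 0.777, -0.0, 0.0]
ft_force: [-5.9, -2.6, 14.4]
finger_gap: 0.0268
grip_force: 36.6
```

```bash
python3 - <<'E'
from h import *
a=np.radians(11.6);p=np.array([.4565,-.3135])-.085*np.array([np.cos(a),np.sin(a)]);print(p)
plan(p[0],p[1],.022,101.9)
wrist("pics/w4.png"); save("scene","pics/scene4.png")
a=cv2.imread("pics/scene4.png")[100:260,60:360]; b=cv2.imread("pics/w4.png")[:,100:500]
cv2.imwrite("pics/w4b.png",np.hstack([b,cv2.resize(a,(400,214))] if 0 else [b[:384]]))
E
```

```text
[ 0.3732361  -0.33059162]
t 11.05 ee [ 0.5344 -0.0306  0.0257] yaw 101.93 -> shift cm [-26.02 -21.97   0.38] rz 0.03
```

View pics/scene4.png

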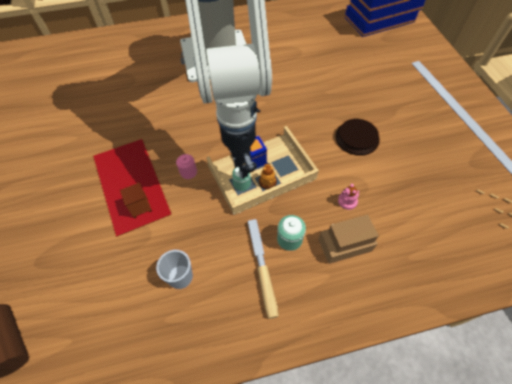

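View pics/w4.png

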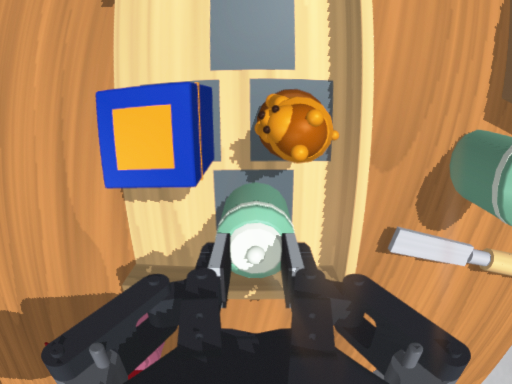

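```bash
python3 - <<'E'
from meas import *
c=load("pics/w4.png"); s=manip.observe(); print(s["finger_gap"],s["grip_force"],s["ft_force"],s["ee_pos"])
H=cv2.cvtColor(c["pixels"],cv2.COLOR_RGB2HSV)
P,a=poly(c,win(c,cv2.inRange(H,(0,0,195),(179,60,255)),340,320,450,440),.0655); print(a,cv2.minEnclosingCircle(P),cv2.fitEllipse(P))
print("knob",wray(c,255,255,.076)[:2], "grip px",wproj(c,s["ee_pos"]+[0,0,.019]))
w=load("pics/w1.png");print("knob start", wray(w,477/1.5625,210/1.5625,.076)[:2])
E
```

```text
0.026906330080510677 36.54969510275805 [-5.21068887 -2.6903849  14.34761752] [ 0.53443435 -0.03061538  0.02567481]
1553.5 ((535.01025390625, -30.546852111816406), 16.04720687866211) ((532.5576782226562, -28.680356979370117), (21.950407028198242, 32.051177978515625), 157.82960510253906)
knob [ 0.53483718 -0.02875666] grip px (np.float64(253.8671688545547), np.float64(231.66974775768884))
knob start [ 0.53475922 -0.0309711 ]
```

```bash
python3 - <<'E'
import cv2
cv2.imwrite("pics/w4c.png",cv2.resize(cv2.imread("pics/w4.png")[160:320,160:350],None,fx=3.7,fy=3.7,interpolation=2))
E
```

```text
(no output)
```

View pics/w4c.png

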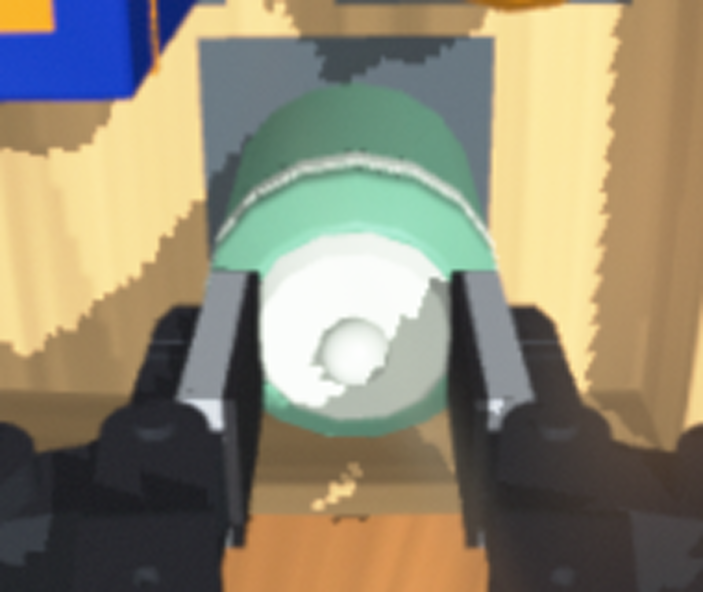

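Emit:
arm_command(commands=[[[0.4,0,0,0,0,0,0],[0.5,0,0,0,0,0,0],[0.62,0,0,0,0,0,0],[0.75,0,0,0,0,0,0],[0.85,0,0,0,0,0,0],[0.85,0,0,0,0,0,0]]])

```text
t: 11.9
ee_pos: [0.5347, -0.0303, 0.024]
tool_rot: [0.63, 0.777, -0.0, -0.0]
ft_force: [0.5, -0.2, -0.8]
finger_gap: 0.0727
grip_force: 0.0
```

```bash
python3 - <<'E'
from h import *
plan(.535,-.0306,.022,101.9); wrist("pics/w5.png")
cv2.imwrite("pics/w5c.png",cv2.resize(cv2.imread("pics/w5.png")[140:340,140:370],None,fx=2.9,fy=2.9,interpolation=2))
E
```

```text
t 11.9 ee [ 0.5347 -0.0303  0.024 ] yaw 101.9 -> shift cm [-0.03  0.03  0.2 ] rz -0.0
```

View pics/w5c.png

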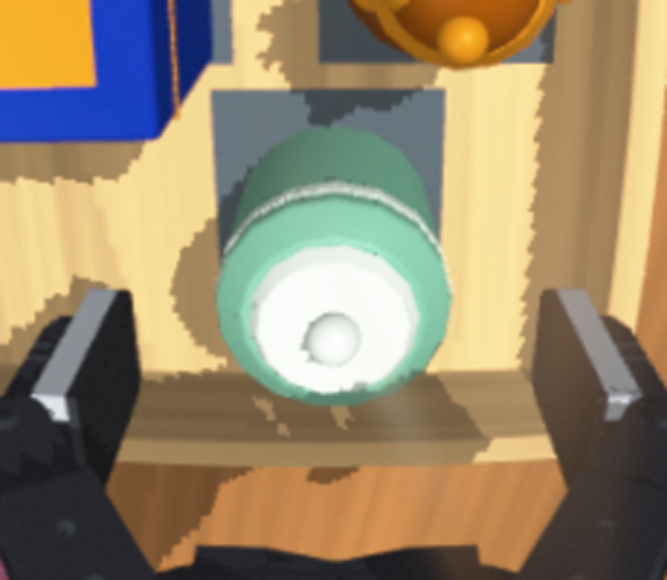

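```bash
python3 - <<'E'
from h import *
s=manip.observe(); Rm=R.from_quat(s["tool_rot"]).as_matrix()
for f,pts in(("pics/w5.png",[(140+133/2.9,140+292/2.9),(140+541/2.9,140+292/2.9),(140+87/2.9,140+290/2.9),(140+75/2.9,140+400/2.9)]),("pics/w4.png",[(160+260/3.7,160+270/3.7),(160+453/3.7,160+270/3.7)])):
  c=load(f)
  for p in pts:
    print(f,[(z,(Rm.T@(wray(c,*p,z)-s["ee_pos"])*1000).round(1)[:2]) for z in(.02,.03,.04,.05,.06,.07)])
E
```

```text
pics/w5.png [(0.02, array([-18.9, -49. ])), (0.03, array([-13.6, -46.3])), (0.04, array([ -8.4, -43.6])), (0.05, array([ -3.2, -40.9])), (0.06, array([  2. , -38.2])), (0.07, array([  7.2, -35.5]))]
pics/w5.png [(0.02, array([-18.8,  52.1])), (0.03, array([-13.6,  49.4])), (0.04, array([-8.4, 46.7])), (0.05, array([-3.2, 43.9])), (0.06, array([ 2.1, 41.2])), (0.07, array([ 7.3, 38.5]))]
pics/w5.png [(0.02, array([-18.7, -61. ])), (0.03, array([-13.5, -57.6])), (0.04, array([ -8.3, -54.3])), (0.05, array([ -3.1, -51. ])), (0.06, array([  2.2, -47.6])), (0.07, array([  7.4, -44.3]))]
pics/w5.png [(0.02, array([-52.6, -68.8])), (0.03, array([-45.5, -65.1])), (0.04, array([-38.5, -61.3])), (0.05, array([-31.5, -57.6])), (0.06, array([-24.5, -53.8])), (0.07, array([-17.4, -50.1]))]
pics/w4.png [(0.02, array([-13.2, -17. ])), (0.03, array([ -8.3, -16.1])), (0.04, array([ -3.5, -15.1])), (0.05, array([  1.4, -14.2])), (0.06, array([  6.3, -13.2])), (0.07, array([ 11.1, -12.3]))]
pics/w4.png [(0.02, array([-13.1,  19.7])), (0.03, array([-8.3, 18.7])), (0.04, array([-3.4, 17.7])), (0.05, array([ 1.4, 16.7])), (0.06, array([ 6.3, 15.7])), (0.07, array([11.2, 14.7]))]
```

```bash
python3 - <<'E'
from h import *
print(manip.grip_point_offset,[k for k in dir(manip) if k[0]!='_'])
c=load("pics/w1.png"); 
T=c["Tw"]; tc=np.linalg.inv(c["tool_from_camera"]); 
# where would TCP-level pad tip corners appear, camera fixed to tool
for zz in(0,-.019,-.045): 
  for y in(-.0425,.0425): 
    q=tc@np.array([.011,y,zz,1]); p=(T@np.append(q[:3],1))[:3]; print(zz,y,np.round(np.array(wproj(c,p))*1.5625))
E
```

```text
0.0187 ['PlanningError', 'camera', 'close_job', 'grip_point_offset', 'observe']
0 -0.0425 [301. 320.]
0 0.0425 [500. 320.]
-0.019 -0.0425 [291. 337.]
-0.019 0.0425 [510. 337.]
-0.045 -0.0425 [275. 366.]
-0.045 0.0425 [526. 366.]
```

Emit:
arm_command(commands=[[[0.85,0,0,0.5,0,0,0],[0.85,0,0,1,0,0,0],[0.85,0,0,1.3,0,0,0],[0.85,0,0,1.3,0,0,0],[0.85,0,0,1.3,0,0,0]]])

```text
t: 12.58
ee_pos: [0.5347, -0.0304, 0.011]
tool_rot: [0.63, 0.777, 0.0, -0.0]
ft_force: [-0.0, 0.3, -0.2]
finger_gap: 0.0725
grip_force: 0.0
```

```bash
python3 - <<'E'
from h import *
plan(.535,-.0306,.022,101.9); print(manip.observe()["ft_force"],manip.observe()["moment"]);wrist("pics/w6.png")
cv2.imwrite("pics/w6c.png",cv2.resize(cv2.imread("pics/w6.png")[140:340,140:370],None,fx=2.9,fy=2.9,interpolation=2))
E
```

```text
t 12.57 ee [ 0.5347 -0.0304  0.011 ] yaw 101.89 -> shift cm [-0.03  0.02 -1.1 ] rz -0.01
[-0.04089038  0.25976545 -0.15126832] [-0.01910605 -0.0015705   0.02018243]
```

View pics/w6c.png

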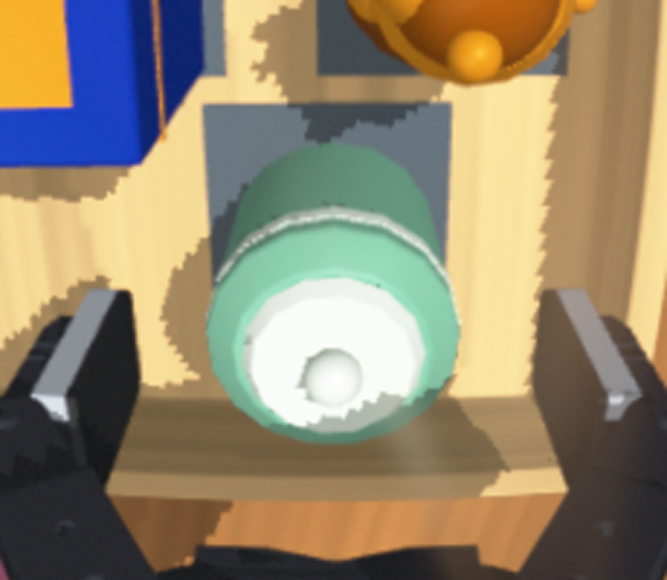

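Emit:
arm_command(commands=[[[0.85,0,0,0.8,0,0,0],[0.85,0,0,1.6,0,0,0],[0.85,0,0,2.2,0,0,0],[0.85,0,0,2.5,0,0,0],[0.85,0,0,2.5,0,0,0]]])

```text
t: 13.25
ee_pos: [0.5345, -0.0303, -0.0143]
tool_rot: [0.63, 0.777, -0.0, -0.0]
ft_force: [-0.6, 0.1, 0.6]
finger_gap: 0.0724
grip_force: 0.0
```

Emit:
arm_command(commands=[[[0.4,0,0,0,0,0,0],[0.4,0,0,0,0,0,0],[0.4,0,0,0,0,0,0],[0.4,0,0,0,0,0,0],[0.4,0,0,0,0,0,0]]], force=35)

```text
t: 13.88
ee_pos: [0.5348, -0.0304, -0.0136]
tool_rot: [0.63, 0.777, 0.0, 0.0]
ft_force: [-1.3, 0.2, 5.9]
finger_gap: 0.045
grip_force: 36.1
```

Emit:
arm_command(commands=[[[0.4,0,0,-1,0,0,0],[0.4,0,0,-4,0,0,0],[0.4,0,0,-8,0,0,0],[0.4,-1,-1,-11,0,0,0],[0.4,-4,-4,-12,0,0,0],[0.4,-8,-7,-12,0,0,0],[0.4,-12,-10,-12,0,0,0],[0.4,-16,-13,-12,0,0,0],[0.4,-20,-16,-12,0,0,0],[0.4,-23,-19,-12,0,0,0],[0.4,-25,-21,-12,0,0,0],[0.4,-26,-22,-12,0,0,0],[0.4,-26,-22,-12,0,0,0],[0.4,-26,-22,-8,0,0,0],[0.4,-26,-22,-4,0,0,0],[0.4,-26,-22,-2,0,0,0],[0.4,-26,-22,-0.5,0,0,0],[0.4,-26,-22,0,0,0,0],[0.4,-26,-22,0,0,0,0],[0.4,-26,-22,0,0,0,0]]])

```text
t: 16.38
ee_pos: [0.3736, -0.3305, -0.0132]
tool_rot: [0.63, 0.777, -0.0, 0.001]
ft_force: [0.4, -0.4, -2.2]
finger_gap: 0.0448
grip_force: 36.4
```

```bash
python3 - <<'E'
from h import *
plan(.3732,-.3306,-.0175,101.6); print(manip.observe()["ft_force"],manip.observe()["finger_gap"])
E
```

```text
t 16.38 ee [ 0.3736 -0.3305 -0.0132] yaw 101.9 -> shift cm [ 0.   -0.04  0.43] rz 0.3
[ 0.3836973  -0.38748243 -2.19983801] 0.044821066636803984
```

Emit:
arm_command(commands=[[[0.4,0,0,0.2,0,0,0],[0.4,0,0,0.35,0,0,0],[0.4,0,0,0.35,0,0,0],[0.6,0,0,0.35,0,0,0],[0.75,0,0,0.35,0,0,0],[0.85,0,0,0.35,0,0,0],[0.85,0,0,0.35,0,0,0],[0.85,0,0,-3,0,0,0],[0.85,0,0,-7,0,0,0],[0.85,0,0,-10,0,0,0],[0.85,0,0,-11,0,0,0],[0.85,0,0,-11,0,0,0]]])

```text
t: 17.88
ee_pos: [0.3731, -0.3302, 0.0961]
tool_rot: [0.63, 0.777, -0.0, 0.0]
ft_force: [0.2, -0.1, -0.6]
finger_gap: 0.0725
grip_force: 0.0
```

```bash
python3 - <<'E'
from meas import *
s=manip.observe();Rm=R.from_quat(s["tool_rot"]).as_matrix()
plan(.470,.0197,.10,11.5); plan(.470,.0197,-.015,11.5); print(s["joints"].round(2))
c=save("scene","pics/s7.png"); H=cv2.cvtColor(c["pixels"],cv2.COLOR_RGB2HSV)
for n,lo,hi,z in(("jar",(70,60,60),(92,255,255),.036),("cab",(0,150,50),(12,255,150),.05)):
  cs,_=cv2.findContours(cv2.inRange(H,lo,hi)[:,:240],0,2)
  for q in cs:
    if cv2.contourArea(q)>80: M=cv2.moments(q);u,v=M["m10"]/M["m00"],M["m01"]/M["m00"];print(n,M["m00"],u,v,ray(c,u,v,z),cv2.boundingRect(q))
E
```

```text
t 17.88 ee [ 0.3731 -0.3302  0.0961] yaw 101.89 -> shift cm [32.24 16.69 -0.4 ] rz 90.39
t 17.88 ee [ 0.3731 -0.3302  0.0961] yaw 101.89 -> shift cm [32.25 16.69 11.1 ] rz 90.39
[-0.75  0.38  1.97 -0.    0.78 -0.96]
jar 99.0 121.63973063973063 158.76262626262627 [ 0.3987931  -0.32312456  0.036     ] (113, 152, 16, 13)
cab 896.0 8.964285714285714 338.37481398809524 [ 0.79781699 -0.5503078   0.05      ] (0, 305, 29, 64)
cab 720.5 134.99629886652787 199.7302798982188 [ 0.54340616 -0.29342999  0.05      ] (119, 182, 34, 37)
```

Emit:
arm_command(commands=[[[0.85,3,1,-0.4,0,0,10],[0.85,6,3,-0.4,0,0,20],[0.85,10,5,-0.4,0,0,30],[0.85,14,7,-0.4,0,0,40],[0.85,18,9,-0.4,0,0,50],[0.85,22,11,-0.4,0,0,60],[0.85,26,13,-0.4,0,0,70],[0.85,30,15,-0.4,0,0,80],[0.85,32.2,16.7,-0.4,0,0,90.4],[0.85,32.2,16.7,-0.4,0,0,90.4],[0.85,32.2,16.7,-0.4,0,0,90.4],[0.85,32.2,16.7,3,0,0,90.4],[0.85,32.2,16.7,6,0,0,90.4],[0.85,32.2,16.7,9,0,0,90.4],[0.85,32.2,16.7,11.1,0,0,90.4],[0.85,32.2,16.7,11.1,0,0,90.4],[0.85,32.2,16.7,11.1,0,0,90.4]]])

```text
t: 20.05
ee_pos: [0.47, 0.0188, -0.0146]
tool_rot: [0.995, 0.1, 0.0, 0.0]
ft_force: [0.4, 0.0, -0.3]
finger_gap: 0.0725
grip_force: 0.0
```

```bash
python3 - <<'E'
from h import *
plan(.470,.0197,-.0145,11.5); wrist("pics/w8.png")
E
```

```text
t 20.05 ee [ 0.47    0.0188 -0.0146] yaw 11.49 -> shift cm [ 0.01 -0.09 -0.01] rz -0.01
```

View pics/w8.png

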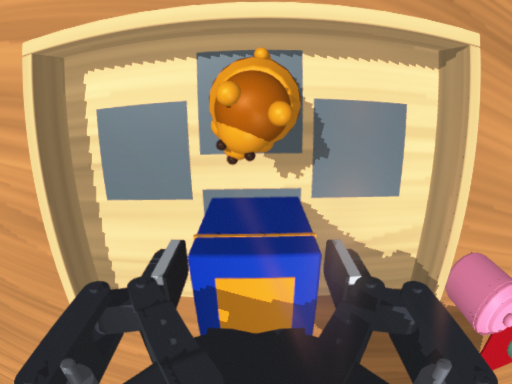

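Emit:
arm_command(commands=[[[0.4,0,0,0,0,0,0],[0.4,0,0,0,0,0,0],[0.4,0,0,0,0,0,0],[0.4,0,0,0,0,0,0],[0.4,0,0,-2,0,0,0],[0.4,0,0,-6,0,0,0],[0.4,0,0,-10,0,0,0],[0.4,0,2,-12,0,0,0],[0.4,-1,6,-12,0,0,0],[0.4,-2,11,-12,0,0,0],[0.4,-3,16,-12,0,0,0],[0.4,-5,21,-12,0,0,0],[0.4,-6,26,-12,0,0,0],[0.4,-7,30,-12,0,0,0],[0.4,-7.9,32.3,-12,0,0,0],[0.4,-7.9,32.3,-12,0,0,0],[0.4,-7.9,32.3,-12,0,0,0]]], force=35)

```text
t: 22.22
ee_pos: [0.4566, -0.3121, 0.105]
tool_rot: [0.995, 0.1, -0.0, -0.0]
ft_force: [0.1, -1.0, -2.9]
finger_gap: 0.0496
grip_force: 37.5
```

```bash
python3 - <<'E'
from h import *
plan(.4565,-.3135,-.0172,11.5)
E
```

```text
t 22.23 ee [ 0.4566 -0.3121  0.105 ] yaw 11.49 -> shift cm [-0.03  0.15 12.22] rz -0.01
```

Emit:
arm_command(commands=[[[0.4,0,0,4,0,0,0],[0.4,0,0,8,0,0,0],[0.4,0,0,10.5,0,0,0],[0.4,0,0,11.7,0,0,0],[0.4,0,0,12.2,0,0,0],[0.4,0,0,12.2,0,0,0],[0.65,0,0,12.2,0,0,0],[0.8,0,0,12.2,0,0,0],[0.85,0,0,12.2,0,0,0],[0.85,0,0,12.2,0,0,0],[0.85,0,0,9,0,0,0],[0.85,0,0,5,0,0,0],[0.85,0,0,1,0,0,0],[0.85,0,0,-3,0,0,0],[0.85,0,0,-7,0,0,0],[0.85,0,0,-12,0,0,0],[0.85,0,0,-17,0,0,0],[0.85,0,0,-17,0,0,0],[0.85,0,0,-17,0,0,0]]])

```text
t: 24.6
ee_pos: [0.4566, -0.3126, 0.2746]
tool_rot: [0.995, 0.1, -0.0, -0.0]
ft_force: [-0.0, 0.0, -0.2]
finger_gap: 0.0723
grip_force: 0.0
```

```bash
python3 - <<'E'
from meas import *
c=wrist("pics/w9.png"); H=cv2.cvtColor(c["pixels"],cv2.COLOR_RGB2HSV); print(manip.observe()["ee_pos"])
def all(n,lo,hi,z,amin=200):
    cs,_=cv2.findContours(cv2.inRange(H,lo,hi),0,cv2.CHAIN_APPROX_NONE)
    for q in cs:
        if cv2.contourArea(q)>amin:
            P=np.array([wray(c,*p,z)[:2] for p in q[:,0]],np.float32)*1000; print(n,cv2.contourArea(q),cv2.minAreaRect(P))
all("gold",(8,150,150),(22,255,255),.070,150)
all("cab",(0,150,50),(12,255,170),.072)
all("lid",(0,0,195),(179,60,255),.0615)
all("green",(40,60,60),(95,255,255),.05)
all("mat",(172,150,60),(180,255,255),.004)
E
```

```text
[ 0.45622572 -0.31234717  0.27380386]
gold 555.5 ((-93.4807357788086, -99.91333770751953), (67.1489028930664, 144.651123046875), 69.16007995605469)
gold 1233.5 ((90.7441177368164, -659.44580078125), (211.25221252441406, 78.35083770751953), 43.54837417602539)
gold 135821.0 ((336.3547668457031, -198.76702880859375), (794.5719604492188, 1154.304443359375), 11.487954139709473)
cab 1354.0 ((537.54296875, -293.5203552246094), (48.17660140991211, 48.63996505737305), 11.44217300415039)
cab 847.5 ((748.4490966796875, -569.558349609375), (53.673500061035156, 74.16317749023438), 24.731876373291016)
lid 259.0 ((140.99154663085938, -1073.35107421875), (217.69821166992188, 47.90021514892578), 45.343994140625)
lid 823.0 ((118.78887939453125, 39.33926010131836), (78.06767272949219, 157.62823486328125), 49.089595794677734)
lid 1769.0 ((297.06036376953125, -836.4034423828125), (239.52655029296875, 105.89946746826172), 73.21968078613281)
lid 358.5 ((372.8389587402344, -329.843505859375), (32.8275260925293, 31.74753189086914), 11.543509483337402)
green 207.0 ((372.85198974609375, -330.6123962402344), (43.09296798706055, 43.05595779418945), 11.501850128173828)
mat 13072.0 ((456.13372802734375, -314.8077392578125), (266.7631530761719, 137.39743041992188), 11.422134399414062)
```

View pics/w9.png

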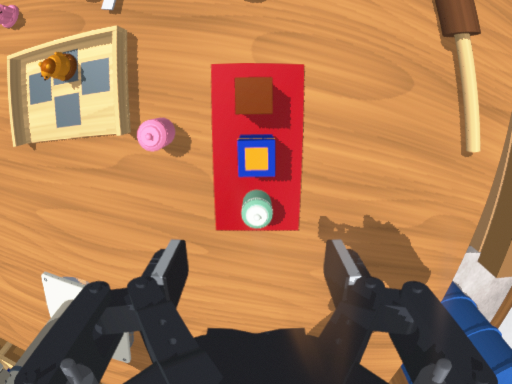

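```bash
python3 - <<'E'
from meas import *
c=load("pics/w8.png"); H=cv2.cvtColor(c["pixels"],cv2.COLOR_RGB2HSV)
m=np.zeros(H.shape[:2],np.uint8); m[40:170,195:320]=cv2.inRange(H,(6,170,40),(21,255,255))[40:170,195:320]
m=cv2.morphologyEx(m,cv2.MORPH_OPEN,np.ones((19,19)))
for z in(.02,.037,.05):
    P,a=poly(c,m,z); print(z,a,cv2.minEnclosingCircle(P),cv2.fitEllipse(P))
print(c["Tw"][:3,3])
plan(.545,.036,.10,11.5)
E
```

```text
0.02 6479.5 ((543.6094970703125, 38.18465042114258), 26.43630599975586) ((544.2569580078125, 35.33504104614258), (40.93250274658203, 50.7518424987793), 78.25975799560547)
0.037 6479.5 ((544.0888061523438, 37.81912612915039), 23.404191970825195) ((544.6619873046875, 35.29636001586914), (36.23774719238281, 44.930850982666016), 78.25979614257812)
0.05 6479.5 ((544.455322265625, 37.53958511352539), 21.08550453186035) ((544.9717407226562, 35.26678466796875), (32.64763641357422, 40.4795036315918), 78.25975036621094)
[0.54778844 0.03499781 0.16821902]
t 24.65 ee [ 0.4562 -0.3123  0.2738] yaw 11.49 -> shift cm [ 15.66 -32.34  17.41] rz -0.01
```

Emit:
arm_command(commands=[[[0.85,4,-8,5,0,0,0],[0.85,7,-14,9,0,0,0],[0.85,10,-20,13,0,0,0],[0.85,13,-26,16,0,0,0],[0.85,15.6,-32.3,17.4,0,0,0],[0.85,15.6,-32.3,17.4,0,0,0],[0.85,15.6,-32.3,17.4,0,0,0],[0.85,15.6,-32.3,21,0,0,0],[0.85,15.6,-32.3,25,0,0,0],[0.85,15.6,-32.3,28,0,0,0],[0.85,15.6,-32.3,29.3,0,0,0],[0.85,15.6,-32.3,29.3,0,0,0],[0.85,15.6,-32.3,29.3,0,0,0]]])

```text
t: 26.28
ee_pos: [0.5461, 0.0347, -0.0173]
tool_rot: [0.995, 0.1, 0.001, 0.0]
ft_force: [-0.3, 0.8, -0.7]
finger_gap: 0.0725
grip_force: 0.0
```

```bash
python3 - <<'E'
from meas import *
plan(.5447,.0358,-.019,11.5); print(manip.observe()["ft_force"])
E
```

```text
t 26.27 ee [ 0.5461  0.0347 -0.0173] yaw 11.49 -> shift cm [-0.11 -0.13  0.17] rz -0.01
[-0.32345102  0.82183725 -0.71421301]
```

Emit:
arm_command(commands=[[[0.85,0,-0.1,0.1,0,0,0],[0.3,0,-0.1,0.1,0,0,0],[0.3,0,-0.1,0.1,0,0,0],[0.3,0,-0.1,0.1,0,0,0],[0.3,0,-0.1,0.1,0,0,0],[0.3,0,-0.1,0.1,0,0,0],[0.3,0,-0.1,0.1,0,0,0]]], force=30)

```text
t: 27.15
ee_pos: [0.5456, 0.0358, -0.0183]
tool_rot: [0.995, 0.1, 0.0, -0.0]
ft_force: [-1.7, -0.0, 6.0]
finger_gap: 0.0362
grip_force: 29.6
```

Emit:
arm_command(commands=[[[0.3,0,0,-1,0,0,0],[0.3,0,0,-4,0,0,0],[0.3,0,0,-8,0,0,0],[0.3,0,0,-12,0,0,0],[0.3,-1,-4,-15,0,0,0],[0.3,-3,-9,-16,0,0,0],[0.3,-5,-14,-16,0,0,0],[0.3,-7,-19,-16,0,0,0],[0.3,-9,-24,-16,0,0,0],[0.3,-10,-27,-16,0,0,0],[0.3,-10.6,-29.3,-16,0,0,0],[0.3,-10.6,-29.3,-16,0,0,0],[0.3,-10.6,-29.3,-16,0,0,0]]])

```text
t: 28.78
ee_pos: [0.383, 0.3012, 0.1412]
tool_rot: [0.995, 0.1, -0.0, 0.0]
ft_force: [-0.9, 0.2, -1.5]
finger_gap: 0.0357
grip_force: 30.6
```

```bash
python3 - <<'E'
from meas import *
c=wrist("pics/w10.png"); H=cv2.cvtColor(c["pixels"],cv2.COLOR_RGB2HSV); s=manip.observe(); print(s["ee_pos"],s["finger_gap"],s["grip_force"],c["Tw"][:3,3])
m=cv2.inRange(H,(0,0,0),(179,255,75)); m[240:]=0
cs,_=cv2.findContours(m,0,cv2.CHAIN_APPROX_NONE)
for q in cs:
    if cv2.contourArea(q)>2000:
        print(cv2.contourArea(q),cv2.boundingRect(q))
        for z in(0.0,.025):
            P=np.array([wray(c,*p,z)[:2] for p in q[:,0]],np.float32)*1000; print(z,cv2.minEnclosingCircle(P),cv2.fitEllipse(P))
print(H[60:200:20,256])
E
```

```text
[0.38323161 0.3009917  0.14111886] 0.03605065709304136 30.59880679473281 [0.46077902 0.31747094 0.32395007]
9970.5 (195, 42, 115, 113)
0.0 ((460.6166687011719, 320.76873779296875), 62.509037017822266) ((460.5241394042969, 320.7375793457031), (122.89920043945312, 123.57923889160156), 154.965087890625)
0.025 ((460.6292724609375, 320.51422119140625), 57.68507385253906) ((460.5438232421875, 320.4854736328125), (113.4147720336914, 114.0423355102539), 154.9651641845703)
[[  8 115  89]
 [  9 114  85]
 [ 10 124  82]
 [ 10 128  80]
 [  8 127  76]
 [ 16 150 235]
 [ 14 151 220]]
```

Emit:
arm_command(commands=[[[0.3,3,0,0,0,0,0],[0.3,6,-0.4,0,0,0,0],[0.3,8,-0.4,0,0,0,0],[0.3,8,-0.4,4,0,0,0],[0.3,8,-0.4,8,0,0,0],[0.3,8,-0.4,11,0,0,0],[0.3,8,-0.4,13,0,0,0],[0.3,8,-0.4,14,0,0,0],[0.3,8,-0.4,14.1,0,0,0],[0.3,8,-0.4,14.1,0,0,0]]])

```text
t: 30.08
ee_pos: [0.4613, 0.3217, 0.0008]
tool_rot: [0.995, 0.1, 0.001, -0.0]
ft_force: [-0.1, 0.7, -1.9]
finger_gap: 0.0359
grip_force: 30.6
```

```bash
python3 - <<'E'
from meas import *
plan(.4605,.3206,-.001,11.5); print(manip.observe()["ft_force"])
E
```

```text
t 30.07 ee [0.4613 0.3217 0.0008] yaw 11.47 -> shift cm [-0.1   0.09  0.18] rz -0.03
[-0.13407044  0.72682058 -1.91813655]
```

Emit:
arm_command(commands=[[[0.3,0,0,0.15,0,0,0],[0.3,0,0,0.2,0,0,0],[0.3,0,0,0.2,0,0,0],[0.5,0,0,0.2,0,0,0],[0.7,0,0,0.2,0,0,0],[0.85,0,0,0.2,0,0,0],[0.85,0,0,0.2,0,0,0],[0.85,0,0,-3,0,0,0],[0.85,0,0,-7,0,0,0],[0.85,0,0,-11,0,0,0],[0.85,0,0,-15,0,0,0],[0.85,-7,0,-15,0,0,0],[0.85,-7,0,-15,0,0,0],[0.85,-7,0,-15,0,0,0]]])

```text
t: 31.82
ee_pos: [0.392, 0.3078, 0.1502]
tool_rot: [0.995, 0.1, 0.0, -0.0]
ft_force: [0.1, 0.7, 0.9]
finger_gap: 0.0724
grip_force: 0.0
```

```bash
python3 - <<'E'
from meas import *
c=wrist("pics/w11.png"); H=cv2.cvtColor(c["pixels"],cv2.COLOR_RGB2HSV); print(c["Tw"][:3,3])
m=cv2.inRange(H,(6,170,90),(21,255,255)); m[240:]=0
d=cv2.inRange(H,(0,0,0),(179,255,95)); d[240:]=0; cs,_=cv2.findContours(d,0,2); q=max(cs,key=cv2.contourArea); h=np.zeros_like(d); cv2.fillPoly(h,[q],255)
P=np.array([wray(c,*p,0)[:2] for p in q[:,0]],np.float32)*1000; print("stand",cv2.minEnclosingCircle(P))
m=cv2.morphologyEx(m&h,cv2.MORPH_OPEN,np.ones((7,7)))
for z in(.04,.055): P,a=poly(c,m,z); print(z,a,cv2.minEnclosingCircle(P),cv2.fitEllipse(P))
plan(.4565,-.3125,.12,11.5)
E
```

```text
[0.46960893 0.32397082 0.3330902 ]
stand ((460.31524658203125, 320.6547546386719), 62.96544647216797)
0.04 1635.0 ((459.447998046875, 322.9355163574219), 24.71941566467285) ((460.61920166015625, 322.8676452636719), (43.44996643066406, 46.534095764160156), 76.85645294189453)
0.055 1635.0 ((459.9678649902344, 322.9879455566406), 23.454328536987305) ((461.07928466796875, 322.9241027832031), (41.22624969482422, 44.15254592895508), 76.85638427734375)
t 31.88 ee [0.3928 0.3081 0.1503] yaw 11.51 -> shift cm [-6.15 62.09  2.99] rz 0.01
```

Emit:
arm_command(commands=[[[0.85,-1,5,0,0,0,0],[0.85,-1,10,0,0,0,0],[0.85,-2,16,0,0,0,0],[0.85,-2,22,0,0,0,0],[0.85,-3,28,0,0,0,0],[0.85,-3,34,0,0,0,0],[0.85,-4,40,0,0,0,0],[0.85,-5,46,0,0,0,0],[0.85,-5,52,0,0,0,0],[0.85,-6,57,0,0,0,0],[0.85,-6.1,62.1,1,0,0,0],[0.85,-6.1,62.1,3,0,0,0],[0.85,-6.1,62.1,3,0,0,0],[0.85,-6.1,62.1,3,0,0,0]]])

```text
t: 33.62
ee_pos: [0.4564, -0.3133, 0.1201]
tool_rot: [0.995, 0.1, -0.0, -0.0]
ft_force: [-0.4, 0.1, 0.8]
finger_gap: 0.0725
grip_force: 0.0
```

```bash
python3 - <<'E'
from meas import *
plan(.4566,-.3125,-.0172,11.5)
E
```

```text
t 33.62 ee [ 0.4564 -0.3133  0.1201] yaw 11.51 -> shift cm [ 0.04 -0.07 13.73] rz 0.01
```

Emit:
arm_command(commands=[[[0.85,0,0,4,0,0,0],[0.85,0,0,8,0,0,0],[0.85,0,0,11.5,0,0,0],[0.85,0,0,13.6,0,0,0],[0.85,0,0,13.6,0,0,0],[0.4,0,0,13.6,0,0,0],[0.4,0,0,13.6,0,0,0],[0.4,0,0,13.6,0,0,0],[0.4,0,0,13.6,0,0,0],[0.4,0,0,12.5,0,0,0],[0.4,0,0,9,0,0,0],[0.4,0,0,5,0,0,0],[0.4,0,0,1,0,0,0],[0.4,1,-4,0,0,0,0],[0.4,2,-9,0,0,0,0],[0.4,3,-14,0,0,0,0],[0.4,5,-19,0,0,0,0],[0.4,6,-24,0,0,0,0],[0.4,7,-29,0,0,0,0],[0.4,8,-32.4,0,0,0,0]]], force=35)

```text
t: 36.12
ee_pos: [0.4692, 0.0223, 0.1206]
tool_rot: [0.995, 0.101, 0.0, -0.0]
ft_force: [0.5, -0.2, -2.3]
finger_gap: 0.0498
grip_force: 37.2
```

Emit:
arm_command(commands=[[[0.4,0,0,0,0,0,0],[0.4,0,0,0,0,0,0]]])

```text
t: 36.38
ee_pos: [0.4697, 0.0201, 0.1204]
tool_rot: [0.995, 0.1, 0.0, 0.0]
ft_force: [0.0, 0.1, -2.0]
finger_gap: 0.0497
grip_force: 37.3
```

```bash
python3 - <<'E'
from meas import *
plan(.4700,.0190,-.0135,11.5)
E
```

```text
t 36.38 ee [0.4697 0.0201 0.1204] yaw 11.53 -> shift cm [1.000e-02 1.100e-01 1.339e+01] rz 0.03
```

Lower to just on the floor, release, rise, and head towards the jar with a 90° turn.

Emit:
arm_command(commands=[[[0.4,0,0.1,4,0,0,0],[0.4,0,0.1,8,0,0,0],[0.4,0,0.1,11,0,0,0],[0.4,0,0.1,12.7,0,0,0],[0.4,0,0.1,13.3,0,0,0],[0.4,0,0.1,13.4,0,0,0],[0.4,0,0.1,13.4,0,0,0],[0.65,0,0.1,13.4,0,0,0],[0.8,0,0.1,13.4,0,0,0],[0.85,0,0.1,13.4,0,0,0],[0.85,0,0.1,13.4,0,0,0],[0.85,0,0.1,10,0,0,0],[0.85,0,0.1,6,0,0,0],[0.85,0,0.1,2,0,0,0],[0.85,0,0.1,0,0,0,0],[0.85,0,0.1,0,0,0,0]]])

```text
t: 38.38
ee_pos: [0.4712, 0.0194, 0.1213]
tool_rot: [0.995, 0.1, 0.002, 0.0]
ft_force: [0.6, -0.2, 0.0]
finger_gap: 0.0727
grip_force: 0.0
```

```bash
python3 - <<'E'
from meas import *
plan(.3734,-.3304,.12,101.9)
E
```

```text
t 38.38 ee [0.4712 0.0194 0.1213] yaw 11.5 -> shift cm [-16.56  32.33   0.09] rz -90.4
```

Emit:
arm_command(commands=[[[0.85,-1,2,0,0,0,-10],[0.85,-3,5,0,0,0,-20],[0.85,-5,9,0,0,0,-30],[0.85,-7,13,0,0,0,-40],[0.85,-9,17,0,0,0,-50],[0.85,-11,21,0,0,0,-60],[0.85,-13,25,0,0,0,-70],[0.85,-15,29,0,0,0,-80],[0.85,-16.4,32.3,0,0,0,-90.4],[0.85,-16.4,32.3,0,0,0,-90.4],[0.85,-16.4,32.3,0,0,0,-90.4],[0.85,-16.4,32.3,0,0,0,-90.4]]])

```text
t: 39.88
ee_pos: [0.3735, -0.3285, 0.1194]
tool_rot: [0.63, 0.777, 0.0, -0.001]
ft_force: [-0.5, 0.4, 0.4]
finger_gap: 0.0726
grip_force: 0.0
```

```bash
python3 - <<'E'
from meas import *
plan(.3732,-.3304,-.0170,101.9)
E
```

```text
t 39.88 ee [ 0.3735 -0.3285  0.1194] yaw 101.89 -> shift cm [-0.19 -0.06 13.64] rz -0.01
```

Emit:
arm_command(commands=[[[0.85,-0.2,0,4,0,0,0],[0.85,-0.2,0,8,0,0,0],[0.85,-0.2,0,11.5,0,0,0],[0.85,-0.2,0,13.5,0,0,0],[0.85,-0.2,0,13.5,0,0,0],[0.4,-0.2,0,13.5,0,0,0],[0.4,-0.2,0,13.5,0,0,0],[0.4,-0.2,0,13.5,0,0,0],[0.4,-0.2,0,13.5,0,0,0],[0.4,-0.2,0,12.5,0,0,0],[0.4,-0.2,0,9,0,0,0],[0.4,-0.2,0,5,0,0,0],[0.4,-0.2,0,1,0,0,0],[0.4,3,3,0,0,0,0],[0.4,7,7,0,0,0,0],[0.4,11,11,0,0,0,0],[0.4,15,14,0,0,0,0],[0.4,19,17,0,0,0,0],[0.4,23,20,0,0,0,0],[0.4,25.8,22,0,0,0,0]]], force=35)

```text
t: 42.38
ee_pos: [0.5365, -0.0301, 0.1208]
tool_rot: [0.63, 0.777, 0.0, 0.0]
ft_force: [0.1, 0.9, -1.3]
finger_gap: 0.0447
grip_force: 36.5
```

Emit:
arm_command(commands=[[[0.4,0,0,0,0,0,0],[0.4,0,0,0,0,0,0]]])

```text
t: 42.62
ee_pos: [0.5353, -0.0323, 0.1203]
tool_rot: [0.63, 0.777, -0.0, -0.0]
ft_force: [-1.0, -0.9, -1.7]
finger_gap: 0.0448
grip_force: 36.5
```

```bash
python3 - <<'E'
from meas import *
plan(.5347,-.0304,-.0130,101.9)
E
```

```text
t 42.62 ee [ 0.5353 -0.0323  0.1203] yaw 101.92 -> shift cm [ 2.000e-01 -1.000e-02  1.333e+01] rz 0.02
```

Emit:
arm_command(commands=[[[0.4,0.2,0,4,0,0,0],[0.4,0.2,0,8,0,0,0],[0.4,0.2,0,11,0,0,0],[0.4,0.2,0,12.5,0,0,0],[0.4,0.2,0,12.9,0,0,0],[0.4,0.2,0,13.1,0,0,0],[0.4,0.2,0,13.1,0,0,0]]])

```text
t: 43.5
ee_pos: [0.5363, -0.0304, -0.0096]
tool_rot: [0.63, 0.776, 0.001, 0.001]
ft_force: [0.5, -0.1, -2.2]
finger_gap: 0.0452
grip_force: 36.6
```

Emit:
arm_command(commands=[[[0.4,0,0,0.1,0,0,0],[0.4,0,0,0.15,0,0,0],[0.65,0,0,0.15,0,0,0],[0.75,0,0,0.15,0,0,0],[0.8,0,0,0.15,0,0,0],[0.8,0,0,0.15,0,0,0],[0.8,0,0,-3,0,0,0],[0.85,0,0,-7,0,0,0],[0.85,0,0,-11,0,0,0],[0.85,0,0,-13,0,0,0],[0.85,0,0,-13,0,0,0]]])

```text
t: 44.88
ee_pos: [0.5366, -0.0301, 0.1204]
tool_rot: [0.63, 0.777, 0.001, 0.001]
ft_force: [0.3, -0.1, -0.2]
finger_gap: 0.0727
grip_force: 0.0
```

```bash
python3 - <<'E'
from meas import *
plan(.538,-.2942,.12,101.6)
E
```

```text
t 44.88 ee [ 0.5366 -0.0301  0.1204] yaw 101.9 -> shift cm [-25.87  -5.31   0.05] rz 0.3
```

Emit:
arm_command(commands=[[[0.85,-4,-1,0,0,0,0],[0.85,-9,-2,0,0,0,0],[0.85,-14,-3,0,0,0,0],[0.85,-19,-4,0,0,0,0],[0.85,-23,-5,0,0,0,0],[0.85,-25.8,-5.3,0,0,0,0],[0.85,-25.8,-5.3,0,0,0,0],[0.85,-25.8,-5.3,0,0,0,0],[0.85,-25.8,-5.3,0,0,0,0]]])

```text
t: 46.0
ee_pos: [0.5364, -0.2921, 0.1185]
tool_rot: [0.63, 0.777, -0.0, -0.001]
ft_force: [0.7, -0.2, -0.5]
finger_gap: 0.0726
grip_force: 0.0
```

```bash
python3 - <<'E'
from meas import *
plan(.538,-.2942,-.0165,101.6)
E
```

```text
t 46.0 ee [ 0.5364 -0.2921  0.1185] yaw 101.96 -> shift cm [-0.25  0.13 13.5 ] rz 0.36
```

Emit:
arm_command(commands=[[[0.85,-0.2,0.1,4,0,0,0],[0.85,-0.2,0.1,8,0,0,0],[0.85,-0.2,0.1,11.5,0,0,0],[0.85,-0.2,0.1,13.5,0,0,0],[0.85,-0.2,0.1,13.5,0,0,0],[0.4,-0.2,0.1,13.5,0,0,0],[0.4,-0.2,0.1,13.5,0,0,0],[0.4,-0.2,0.1,13.5,0,0,0],[0.4,-0.2,0.1,13.5,0,0,0],[0.4,-0.2,0.1,12.5,0,0,0],[0.4,-0.2,0.1,9,0,0,0],[0.4,-0.2,0.1,5,0,0,0],[0.4,-0.2,0.1,1,0,0,0],[0.4,3,0.5,0,0,0,0],[0.4,8,1,0,0,0,0],[0.4,14,2,0,0,0,0],[0.4,20,3,0,0,0,-1],[0.4,26,4,0,0,0,-2],[0.4,32,5,0,0,0,-2.9],[0.4,38.3,5.1,0,0,0,-2.9]]], force=35)

```text
t: 48.5
ee_pos: [0.508, 0.0933, 0.1198]
tool_rot: [0.61, 0.792, 0.001, 0.001]
ft_force: [1.2, 0.7, -1.8]
finger_gap: 0.0455
grip_force: 36.7
```

Emit:
arm_command(commands=[[[0.4,0,0,0,0,0,0],[0.4,0,0,0,0,0,0],[0.4,0,0,0,0,0,0]]])

```text
t: 48.88
ee_pos: [0.508, 0.0902, 0.1192]
tool_rot: [0.611, 0.792, 0.0, 0.0]
ft_force: [0.0, -0.8, -2.4]
finger_gap: 0.0455
grip_force: 36.6
```

```bash
python3 - <<'E'
from meas import *
plan(.507,.0933,-.0115,104.8)
E
```

```text
t 48.88 ee [0.508  0.0902 0.1192] yaw 104.71 -> shift cm [ 0.32 -0.02 13.07] rz -0.09
```

Emit:
arm_command(commands=[[[0.4,0.2,0,4,0,0,0],[0.4,0.2,0,8,0,0,0],[0.4,0.2,0,11,0,0,0],[0.4,0.2,0,12.5,0,0,0],[0.4,0.2,0,12.9,0,0,0],[0.4,0.2,0,13.1,0,0,0],[0.4,0.2,0,13.1,0,0,0],[0.4,0.2,0,13.1,0,0,0],[0.65,0.2,0,13.1,0,0,0],[0.75,0.2,0,13.1,0,0,0],[0.8,0.2,0,13.1,0,0,0],[0.8,0.2,0,13.1,0,0,0],[0.8,0.2,0,10,0,0,0],[0.85,0.2,0,6,0,0,0],[0.85,0.2,0,0,0,0,0],[0.85,0.2,0,-6,0,0,0],[0.85,0.2,0,-12,0,0,0],[0.85,0.2,0,-17,0,0,0],[0.85,0.2,0,-17,0,0,0]]])

```text
t: 51.25
ee_pos: [0.5097, 0.0938, 0.2934]
tool_rot: [0.61, 0.792, 0.003, 0.003]
ft_force: [-0.1, 0.3, -0.7]
finger_gap: 0.0725
grip_force: 0.0
```

```bash
python3 - <<'E'
from meas import *
plan(.4905,.0285,.292,11.45)
E
```

```text
t 51.25 ee [0.5097 0.0938 0.2934] yaw 104.8 -> shift cm [-5.82 -3.53  0.12] rz 93.35
```

Return to the first viewpoint to compare with the start.

Emit:
arm_command(commands=[[[0.85,-5.8,-3.5,0,0,0,93.3],[0.85,-5.8,-3.5,0,0,0,93.3],[0.85,-5.8,-3.5,0,0,0,93.3],[0.85,-5.8,-3.5,0,0,0,93.3],[0.85,-5.8,-3.5,0,0,0,93.3],[0.85,-5.8,-3.5,0,0,0,93.3],[0.85,-5.8,-3.5,0,0,0,93.3],[0.85,-5.8,-3.5,0,0,0,93.3],[0.85,-5.8,-3.5,0,0,0,93.3],[0.85,-5.8,-3.5,0,0,0,93.3],[0.85,-5.8,-3.5,0,0,0,93.3],[0.85,-5.8,-3.5,0,0,0,93.3]]])

```text
t: 52.75
ee_pos: [0.4881, 0.0283, 0.2887]
tool_rot: [0.995, 0.101, -0.0, -0.0]
ft_force: [-0.5, -0.2, 0.7]
finger_gap: 0.0723
grip_force: 0.0
```

```bash
python3 - <<'E'
from meas import *
wrist("pics/w12.png"); print(manip.observe()["ee_pos"])
for f in("pics/w1.png","pics/w12.png"):
    c=load(f); H=cv2.cvtColor(c["pixels"],cv2.COLOR_RGB2HSV)
    for n,lo,hi,w,z in(("box",(110,150,120),(125,255,255),(355,215,455,325),.074),("cab",(0,150,50),(12,255,170),(285,160,372,255),.076),("lid",(0,0,205),(179,60,255),(435,170,510,245),.0655),("lion on stand",(8,170,90),(21,255,255),(80,140,195,280),.05)):
        try: P,a=poly(c,win(c,cv2.inRange(H,lo,hi),*w),z); r=cv2.minAreaRect(P); print(n,a,np.round(r[0],1),np.round(r[1],1))
        except ValueError: print(n,"none")
E
```

```text
[0.48814802 0.02825791 0.28882467]
box 1142.5 [471.   19.8] [48.8 47.8]
cab 1218.0 [507.5  93.9] [48.5 51.2]
lid 388.5 [535.4 -30.9] [31.  31.1]
lion on stand none
box 1184.5 [470.1  19.2] [49.8 48.7]
cab 1241.0 [508.6  94.2] [48.3 51.7]
lid 400.5 [536.9 -28.4] [31.9 31.8]
lion on stand 735.5 [457.3 325.5] [47.5 73.2]
```

```bash
python3 -c "
from workcell import manip
print(manip.close_job())"
```

```text
the job is handed in; nothing more can be done
None
```

The job is handed in at about 53 s, verdict not shown: in the last camera measurements the lion stood about 3 mm off the stand's centre, and the box, cabinet and jar were back within about 3 mm of their starting places.

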